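# Snap the seal cap home on a calibrated snap gauge with sealing pliers

### The arm

A 6-joint arm with a two-finger parallel gripper is mounted at the origin on a cart in front of the work surface, level with it; the furniture and walls round the work are solid. World frame = base frame: x ahead of the robot, y to its left, z up, the work surface at z = 0. Lengths are in m, angles in rad, forces in N, time in s.
With the tool pointing down it reaches from about 0.35 to 0.775 m from the base axis. Payload 5.5 kg.
Tool frame: the origin (TCP) lies between the finger pads; the fingertips stand 11 mm ahead of it and the grasp point (between the pads) lies 8 mm behind it (tips_ahead is the distance from the TCP to the fingertips, in m); z points along the fingers, y is the line along which they close (so a half turn about z gives the same grasp; the last joint's range is limited). The gripper opens to 85 mm and grips with 20 to 120 N. Pads are 22 mm wide; open, the fingers measure 114 mm over their backs; the gripper's body (76 mm by 85 mm) begins 54 mm behind the grasp point. The pads swing forward as they close: fully open they stand 13 mm farther back than shut.
Start: joints at [-1.344, 0.313, 0.046, 1.304, 0, 1.431], TCP at [0.206, -0.537, 0.242] pointing down, gripper open.
Joint ranges: [-2.76, 2.76], [-0.86, 1.69], [-1.03, 1.26], [-2.2, 2.34], [-1.47, 1.5], [-3.14, 3.14]. Speed limits (rad/s): [2.57, 2.57, 3.14, 3.14, 3.14, 3.14].

### API

Orientations are given as a unit quaternion [w, x, y, z].
In Python, from workcell import * gives the robot as it stands. The module is installed in compiled form; this text tells all that it offers.
- The arm moves only by the tool jog_arm, never from a script. Its argument "moves" is a list of rows, each an object with "fingers": the closure, from 0 (fully open) to 1 (shut); "slide": the shift along the tool's x, y, z in mm, a list of three; "angular": the turn, a rotation vector about the tool's x, y, z in degrees, a list of three. A call has 1 to 10 rows; each row is the pose to reach, as a shift and turn from the pose commanded when the call began, along the tool's axes at that moment; what a row does not reach only later rows make up. A row lasts 1/12 s, in which the tool goes at most 41.7 mm and 7.16 degrees, less where a joint would pass 70% of its speed; a pose out of reach is approached as far as the arm can. A call with a gripper value outside its range is refused whole. The fingers move at their own pace and stop on an object; "squeeze" is the grip in N (left out, the last holds). Time passes only in rows, so rows that repeat a pose let the fingers close. It gives the time, the measured TCP pose, the force, the opening and the grip force at its end, in the units of the state.
- get_state(): the state, without advancing time (a new reading comes with each control period).
- read_camera(name): name is "side" or "top" or "wrist"; returns a dict with "color" (420x560x3 uint8, red, green, blue), "fovy" (degrees; the focal length in pixels is half the picture's height over the tangent of half this angle, whatever the lens; pixels are square), "cx", "cy" (the principal point, pixels), "world_from_camera" (4x4, takes a point from camera to world coordinates); the wrist camera has in their place "tool_from_camera" (4x4, takes a point from camera to tool coordinates, whose origin is the TCP and whose axes are the flange's). Camera axes: x right, y down, z forward; pixel columns grow to the right and rows downward; lengths in m; the calibration is good to about 2 mm. A picture is of the moment at which its call begins: read the wrist's pose just before it. There is no depth.
- hand_in(): hands the job in; it is judged then, once.
Trained networks look in a picture, given as the dict that the camera call returned (one of the last four; its "shot" number tells which), for a name from the list of things; names that differ only in an ending like _2 or _b are one class to them, and where a whole thing is asked for, a point or a joint stands for the part that bears it (a point fixed in the world has none). Each returns a list of dicts, best first, with "p" (0 to 1); they miss things now and then, are a little off and sometimes report something else, mostly with a low value. They report only what shows in the picture. A call takes as long as a camera call.
- look_for(target, picture): "point" ([column, row] in pixels, amid what is visible of it).
- tip_of(target, picture): "point" ([column, row] in pixels: a listed point, or the origin of a listed thing).
The state is a dict: "clock": time; "joint_pos": joint angles; "qvel": joint speeds; "tau": joint torques, N m; "tcp_pos": TCP position; "orientation": TCP orientation; "wrist_force": force on the tool from outside, world axes, zero at the start; "ft_torque": the same for the moment, N m; "finger_gap": finger opening in m; "grip_force": force on a finger pad.
Only numpy, scipy, OpenCV 4.12 (cv2) and the standard library are available. Lean on these libraries where they do the work, as an engineer would, in place of code of your own. Each camera call takes 0.05 s, during which the arm holds its last target. There are 200 camera calls.

### The job

The limit snap gauge clamped in the vice has just been set, so seal its locking screw: take the sealing pliers from their wooden rest, hold their jaws astride the started red seal cap and the gauge limb, and squeeze them just until the cap clicks fully home, without crushing it. Then let the jaws open, draw the pliers off and lay them back on the rest the way they lay; do not push the cap with the gripper itself, do not drag the vice about, and leave the other things on the bench alone.

Things in the scene. Friction and masses are not known exactly. Their poses are not given: they have to be found in the camera images.
- pliers_grip (a point): Yellow-handled sealing pliers, 185 mm long, 16 mm thick, 0.13 to 0.22 kg, lying flat on the rest: the point midway between the two handles, half-way up, 55 mm behind the hinge, where they are held from above across both handles (about 66 mm over the outsides when open). x points along the pliers to the jaws, y to the left handle, z up (out of the flat side).
- pliers_jaws (a point): Point midway between the pliers' two dies (12 mm across), 45 mm ahead of the hinge. Open, the dies are about 38 mm apart, but the brass die (right jaw, pressing the cap) is a locked set screw that may stand up to 2.5 mm further in or 5.5 mm further out, so how far to squeeze must be felt. A spring opens the handles with 6 to 9 N each; 1 mm less over the handles closes the gap 0.8 mm. Jaws 14 mm high, throat 25 mm deep.
- pliers: The pliers as a whole: origin on the hinge axis, half-way up; same axes as pliers_grip.
- seal (a point): Seal on the nearer limb of a blue U-shaped snap gauge, 12 mm thick, standing in the vice (top 122 mm above the bench): the point midway between the face of the out-standing red cap (17 mm across) and the limb's far face, 24 mm apart, 90 mm above the bench. x points across the limb, level, away from the approach side (limb edge 11 mm before this point); y is the cap's axis: cap at -y, bare limb at +y.
- seal_cap (a joint): Travel of the red seal cap into its cup, m: 0 started by hand (head stands 12 mm off the limb), 0.0058 fully home (head on the cup). After 1 mm of play it resists with up to about 13 N (15 to 20 N at each handle, spring included); at about 4 mm it snaps home by itself and the force drops by 4 N or more, then rises steeply on the hard stop; it is crushed by 16 N (about 21 N at each handle).
- rest_mid (a point): Wooden pliers rest, 140 x 104 mm, two cross bars 34 mm high with low lips at their ends, the front bar 55 mm ahead and the rear bar 43 mm behind this point, open between them: the point where pliers_grip belongs when the pliers lie on it, 42 mm above the bench. x points the way the jaws must point.
- toolmakers_vice: Grey toolmaker's vice, 50 x 168 x 63 mm, loose on the bench, 1.0 to 1.8 kg with the gauge: origin under its middle; y along its length.
- snap_gauge: The blue snap gauge with cap and cup, fixed in the vice jaws: U of two limbs 22 mm wide, 60 mm apart, open upward. Origin on the bench under its middle; same axes as seal.
- alcohol_bottle: Bystander: white bottle with red cap, 74 mm across, 184 mm tall; origin under its middle.
- micrometer: Bystander: micrometer lying near the front edge, 55 x 145 x 17 mm; origin under its middle.
- gauge_pin: Bystander: steel gauge pin standing on end, 18 mm across, 55 mm tall; origin under its middle.

How it is judged:
On the way, in this order (a step that is already met when the one before it is completed fails the run):
1. the pliers, lifted off their rest, are astride the seal cap while the cap is still out (distance between pliers_jaws and seal below 0.012 m and value of joint seal_cap below 0.002 m), for 0.2 s.
2. the pliers have clicked the cap home (value of joint seal_cap above 0.0053 m and distance between pliers_jaws and seal below 0.018 m), for 0.2 s.
At the end, for the whole second after the job is handed in: The seal cap is home (pressed in more than 5.3 of its 5.8 mm); the pliers lie still and flat on their rest, grip point within 20 mm of the rest's middle point and lined up with the rest within 0.2 rad, jaws pointing the way they did (value of joint seal_cap above 0.0053 m and distance between pliers_grip and rest_mid below 0.02 m and angle between the x axis of pliers and the x axis of rest_mid, either way round below 0.2 rad and x of pliers_jaws in the frame of rest_mid above 0.05 m and angle between pliers's own z axis and vertical below 0.12 rad and linear speed of pliers below 0.02 m/s); the robot touches nothing.
It fails at once if the pliers press the cap with more than 16 N (crushed seal) (contact force between pliers and seal_cap above 16 N).
It fails at once if the gripper or arm itself presses on the gauge or cap (contact force between any of the arm, the fingers and snap_gauge above 1 N).
It fails at once if the vice is dragged more than 20 mm (distance of toolmakers_vice from where it was at the start of the episode above 0.02 m).
It fails at once if a bystander is shifted more than 20 mm (distance of any of alcohol_bottle, micrometer, gauge_pin from where it was at the start of the episode above 0.02 m).
It also fails if it takes over 72 s, if anything falls off the work surface, if the arm or the gripper's body presses on something with over 40 N, if the wrist force passes 120 N, or if a joint passes its speed limit or range.

## Working session

There is one attempt and no reset: what is moved stays moved. The work goes in short steps, Python scripts to look and compute and a tool call to move; the robot and the scene stay as the last step left them, time stands still between calls to the robot, and variables do not carry over. Pictures are saved under pics/ and viewed, at most 10 in all, crops included, and the job is handed in when it is done.

Besides the shell and the picture viewer there is one more tool, called after "Request:" as name(argument=value, ...), one argument or row to a line, values as JSON. jog_arm: Moves the arm, as the interface text tells. Its arguments: {"type":"object","properties":{"moves":{"type":"array","items":{"type":"object","properties":{"fingers":{"type":"number"},"slide":{"type":"array","items":{"type":"number"}},"angular":{"type":"array","items":{"type":"number"}}}}},"squeeze":{"type":"number"}},"required":["moves"]}

```bash
mkdir -p pics
cat > h.py <<'E'
from workcell import *
import numpy as np, cv2
from scipy.spatial.transform import Rotation as R
def T_tool(s):
    w,x,y,z=s['orientation']; T=np.eye(4); T[:3,:3]=R.from_quat([x,y,z,w]).as_matrix(); T[:3,3]=s['tcp_pos']; return T
def shot(name):
    s=get_state(); p=read_camera(name)
    p['W']=np.array(p['world_from_camera']) if 'world_from_camera' in p else T_tool(s)@np.array(p['tool_from_camera'])
    return p
def ray(p,px):
    f=p['color'].shape[0]/2/np.tan(np.radians(p['fovy'])/2)
    d=p['W'][:3,:3]@np.array([(px[0]-p['cx'])/f,(px[1]-p['cy'])/f,1]); return p['W'][:3,3],d
def atz(p,px,z):
    o,d=ray(p,px); return o+d*(z-o[2])/d[2]
def proj(p,X):
    f=p['color'].shape[0]/2/np.tan(np.radians(p['fovy'])/2)
    c=np.linalg.inv(p['W'])@np.append(X,1); return np.array([p['cx']+f*c[0]/c[2],p['cy']+f*c[1]/c[2]])
def tri(l):
    A=np.zeros((3,3));b=np.zeros(3)
    for p,px in l:
        o,d=ray(p,px); d=d/np.linalg.norm(d); M=np.eye(3)-np.outer(d,d); A+=M;b+=M@o
    return np.linalg.solve(A,b)
def save(p,n): cv2.imwrite('pics/'+n,p['color'][:,:,::-1])
E
python3 - <<'E'
from h import *
np.set_printoptions(precision=3,suppress=True)
print(get_state())
P={n:shot(n) for n in ('top','side')}
for n,p in P.items(): save(p,n+'0.png'); print(n,p['fovy'],p['W'])
Z=dict(pliers_grip=.042,pliers_jaws=.042,pliers=.042,seal=.09,rest_mid=.042,toolmakers_vice=0,snap_gauge=0,alcohol_bottle=0,micrometer=0,gauge_pin=0)
for t,z in Z.items():
    l=[]
    for n,p in P.items():
        r=tip_of(t,p)
        if r: l.append((p,r[0]['point'])); print(t,n,np.round(r[0]['point'],1),round(r[0]['p'],2),atz(p,r[0]['point'],z))
    if len(l)==2: print('   tri',tri(l))
E
```

```text
{'clock': 0.0, 'joint_pos': array([-1.344,  0.314,  0.045,  1.304,  0.   ,  1.431]), 'qvel': array([ 0.001, -0.   ,  0.001, -0.   , -0.001,  0.002]), 'tau': array([  0.   , -48.063,  29.853,   0.02 ,  -0.   ,   0.   ]), 'tcp_pos': array([ 0.206, -0.536,  0.241]), 'orientation': array([-0.001,  0.983,  0.182, -0.   ]), 'wrist_force': array([ 0.401, -0.003, -0.188]), 'ft_torque': array([-0.002, -0.029,  0.027]), 'grip_force': 0.0, 'finger_gap': 0.08550696429820423}
top 49.51996289109452 [[ 0.003 -0.994  0.111  0.399]
 [-1.    -0.002  0.014  0.063]
 [-0.014 -0.111 -0.994  1.048]
 [ 0.     0.     0.     1.   ]]
side 52.5665113589904 [[ 0.768  0.486 -0.417  0.934]
 [ 0.64  -0.598  0.482 -0.434]
 [-0.015 -0.638 -0.77   0.877]
 [ 0.     0.     0.     1.   ]]
pliers_grip top [393.  197.2] 0.91 [ 0.546 -0.185  0.042]
pliers_grip side [226.2 296.8] 0.74 [ 0.556 -0.181  0.042]
   tri [ 0.55  -0.183  0.037]
pliers_jaws top [298.2 161.6] 0.64 [0.627 0.025 0.042]
pliers_jaws side [221.9 296.7] 0.7 [ 0.548 -0.187  0.042]
   tri [ 0.582 -0.076  0.017]
pliers top [393.5 173.5] 0.78 [ 0.6   -0.188  0.
[... 290 characters left out ...]
 [224.  294.9] 0.78 [ 0.549 -0.181  0.042]
   tri [ 0.552 -0.178  0.043]
toolmakers_vice top [297.9 162.2] 0.8 [0.635 0.024 0.   ]
toolmakers_vice side [311.7 263.2] 0.65 [0.633 0.026 0.   ]
   tri [0.634 0.024 0.004]
snap_gauge top [317.9 164.5] 0.52 [ 0.63  -0.022  0.   ]
alcohol_bottle top [165.4 200.3] 0.63 [0.545 0.333 0.   ]
alcohol_bottle side [223.3 296.4] 0.28 [ 0.531 -0.172  0.   ]
   tri [0.519 0.081 0.003]
micrometer top [332.3 268.8] 0.75 [ 0.387 -0.054  0.   ]
micrometer side [215.6 231.9] 0.94 [ 0.387 -0.054  0.   ]
   tri [ 0.387 -0.054 -0.   ]
gauge_pin top [243.3 260.8] 0.49 [0.405 0.15  0.   ]
gauge_pin side [270.5 188.5] 0.62 [0.399 0.147 0.   ]
   tri [0.403 0.147 0.003]
```

```bash
python3 -c "
import cv2
for n in('top','side'):
    a=cv2.imread(f'pics/{n}0.png'); a=a[90:300,180:460] if n=='top' else a[130:340,120:400]
    cv2.imwrite(f'pics/{n}0c.png',cv2.resize(a,(784,588),interpolation=cv2.INTER_CUBIC))"
```

```text
(no output)
```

View pics/top0c.png

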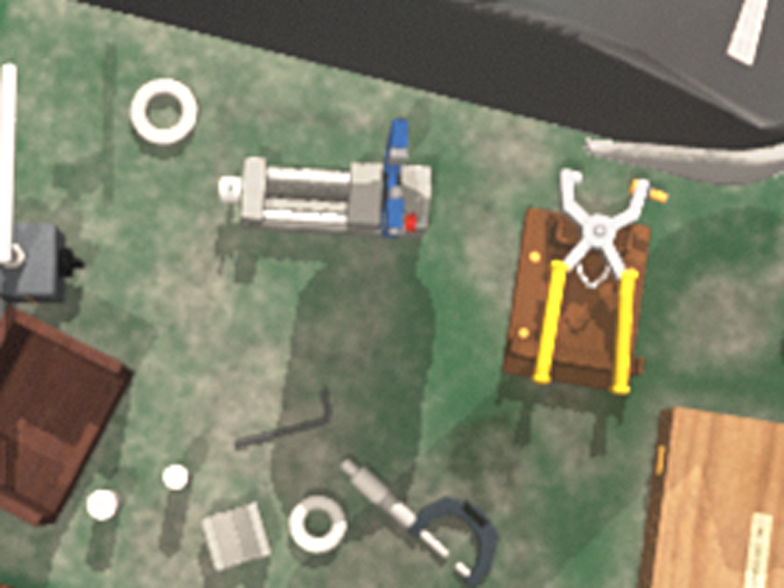

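View pics/side0c.png

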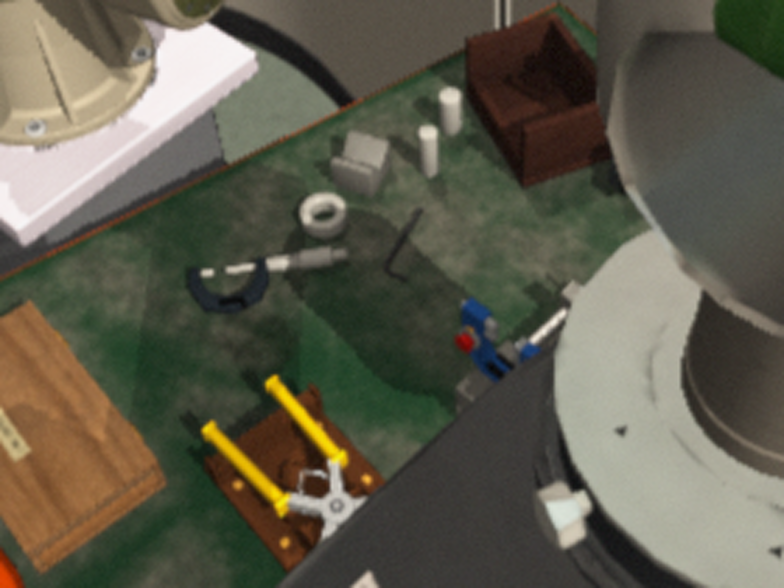

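The top view shows the pliers hinge at about (394,173), jaws pointing up the picture with a yaw of about -6°. The limb and red cap are at about (327,169), with the cap on the right (-y) and the gauge yawed about -3°. The side view agrees. Next I'll move above the pliers.

Request:
jog_arm(
  moves=[
    {"slide":[220,-100,0],"angular":[0,0,27],"fingers":0},
    {"slide":[220,-100,0],"angular":[0,0,27]},
    {"slide":[220,-100,0],"angular":[0,0,27]},
    {"slide":[220,-100,0],"angular":[0,0,27]},
    {"slide":[220,-100,0],"angular":[0,0,27]},
    {"slide":[220,-100,0],"angular":[0,0,27]},
    {"slide":[220,-100,0],"angular":[0,0,27]},
  ],
)

```text
schema error: expected keys fingers, slide, angular
```

Request:
jog_arm(
  squeeze=20,
  moves=[
    {"slide":[446,-207,10],"angular":[0,0,27],"fingers":0},
    {"slide":[446,-207,10],"angular":[0,0,27],"fingers":0},
    {"slide":[446,-207,10],"angular":[0,0,27],"fingers":0},
    {"slide":[446,-207,10],"angular":[0,0,27],"fingers":0},
    {"slide":[446,-207,10],"angular":[0,0,27],"fingers":0},
    {"slide":[446,-207,10],"angular":[0,0,27],"fingers":0},
    {"slide":[446,-207,10],"angular":[0,0,27],"fingers":0},
    {"slide":[446,-207,10],"angular":[0,0,27],"fingers":0},
    {"slide":[446,-207,10],"angular":[0,0,27],"fingers":0},
    {"slide":[446,-207,10],"angular":[0,0,27],"fingers":0},
  ],
)

```text
clock: 1.93
tcp_pos: [0.4923, -0.241, 0.2342]
orientation: [0.0, 0.999, -0.052, 0.0]
wrist_force: [-0.1, -0.4, 0.0]
finger_gap: 0.0854
grip_force: 0.0
```

Request:
jog_arm(
  moves=[
    {"slide":[40,-63,10],"angular":[0,0,0],"fingers":0},
    {"slide":[40,-63,10],"angular":[0,0,0],"fingers":0},
    {"slide":[40,-63,10],"angular":[0,0,0],"fingers":0},
  ],
)

```text
clock: 2.18
tcp_pos: [0.5402, -0.1793, 0.2229]
orientation: [-0.001, 0.999, -0.049, 0.0]
wrist_force: [-0.3, -0.1, -1.1]
finger_gap: 0.0854
grip_force: 0.0
```

```bash
cat > m.py <<'E'
from h import *
import sys
np.set_printoptions(precision=4,suppress=True)
p=shot('wrist'); save(p,sys.argv[1]); s=get_state()
print(s['clock'],s['tcp_pos'],'yaw',np.degrees(np.arctan2(T_tool(s)[1,0],T_tool(s)[0,0])),'cam',p['W'][:3,3])
for t,z in [a.split(':') for a in sys.argv[2:]]:
    for r in tip_of(t,p)[:2]: print(t,np.round(r['point'],1),round(r['p'],2),atz(p,r['point'],float(z)))
E
python3 m.py w1.png pliers_grip:.042 pliers:.042 pliers_jaws:.042 rest_mid:.042 seal:.09 snap_gauge:0 toolmakers_vice:0
```

```text
2.2333 [ 0.5388 -0.1813  0.2232] yaw -5.677486241534674 cam [ 0.6156 -0.1862  0.3551]
pliers_grip [280.1 181.5] 0.95 [ 0.5469 -0.175   0.042 ]
pliers [286.7 123.3] 0.85 [ 0.6034 -0.1872  0.042 ]
rest_mid [279.4 183.8] 0.92 [ 0.5446 -0.174   0.042 ]
seal [ 95.3 147.3] 0.83 [ 0.6017 -0.0256  0.09  ]
toolmakers_vice [ 88.5 112.6] 0.6 [0.6341 0.0259 0.    ]
```

View pics/w1.png

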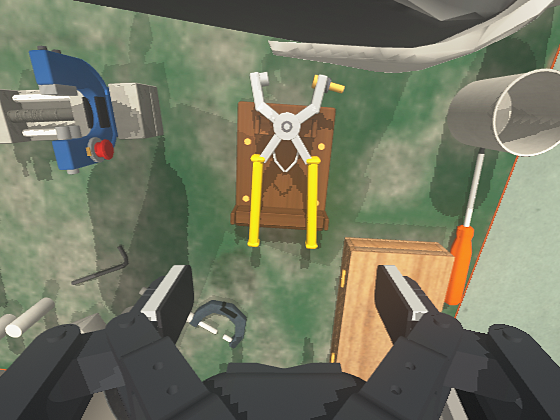

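The wrist view shows the hinge at (287,126), handle ends at (253,243) and (311,243), and the red cap at (102,150). I'll fit the yellow handles for the pliers axis, the blue gauge for its axis, and the rest's edges.

```bash
cat > fit.py <<'E'
from h import *
np.set_printoptions(precision=4,suppress=True)
def handles(p,z,lo=(22,150,120),hi=(34,255,255)):
    m=cv2.inRange(cv2.cvtColor(p['color'],cv2.COLOR_RGB2HSV),lo,hi)
    n,l,st,c=cv2.connectedComponentsWithStats(m)
    ids=np.argsort(-st[1:,4])[:2]+1
    out=[]
    for i in sorted(ids,key=lambda i:c[i][0]):
        q=np.argwhere(l==i)[:,::-1]
        w=np.array([atz(p,x,z) for x in q])[:,:2]
        mu=w.mean(0); u=np.linalg.svd(w-mu,full_matrices=False)[2][0]; u*=np.sign(u[0])
        t=(w-mu)@u
        out.append((mu,np.degrees(np.arctan2(u[1],u[0])),np.ptp(t),st[i,4],np.ptp((w-mu)@[-u[1],u[0]])))
    return out
E
python3 - <<'E'
from fit import *
s=get_state(); p=shot('wrist')
o=handles(p,.046)
for x in o: print(x)
print('mid',(o[0][0]+o[1][0])/2,'yaw',(o[0][1]+o[1][1])/2,'sep',o[0][0]-o[1][0])
for px in [(287,126),(258,76),(320,82),(253,243),(311,243)]: print(px,atz(p,px,.046))
hsv=cv2.cvtColor(p['color'],cv2.COLOR_RGB2HSV)
m=cv2.inRange(hsv,(0,170,90),(6,255,255)); m[:,200:]=0
print('red',np.argwhere(m).mean(0)[::-1],m.sum()//255, atz(p,np.argwhere(m).mean(0)[::-1],.09))
# rest corners eyeballed: front bar ends, rear bar ends
for px,z in [((238,103),.034),((335,108),.034),((232,222),.034),((327,229),.034)]: print('rest',atz(p,px,z))
a=p['color'][30:250,30:360,::-1]; cv2.imwrite('pics/w1c.png',cv2.resize(a,(792,528),interpolation=cv2.INTER_CUBIC))
E
```

```text
(array([ 0.5301, -0.1477]), np.float64(-9.927203698133365), np.float64(0.09874802172868855), np.int32(922), np.float64(0.01382835091629249))
(array([ 0.5211, -0.2051]), np.float64(-5.387561788199873), np.float64(0.0977226872906986), np.int32(882), np.float64(0.012870377972274402))
mid [ 0.5256 -0.1764] yaw -7.657382743166619 sep [0.009  0.0573]
(287, 126) [ 0.5976 -0.1944  0.046 ]
(258, 76) [ 0.6447 -0.1725  0.046 ]
(320, 82) [ 0.6335 -0.2287  0.046 ]
(253, 243) [ 0.4802 -0.1453  0.046 ]
(311, 243) [ 0.4735 -0.2074  0.046 ]
red [ 93.8526 147.4368] 190 [ 0.5997 -0.0308  0.09  ]
rest [ 0.6238 -0.1491  0.034 ]
rest [ 0.609 -0.243  0.034]
rest [ 0.5023 -0.124   0.034 ]
rest [ 0.483  -0.2269  0.034 ]
```

View pics/w1c.png

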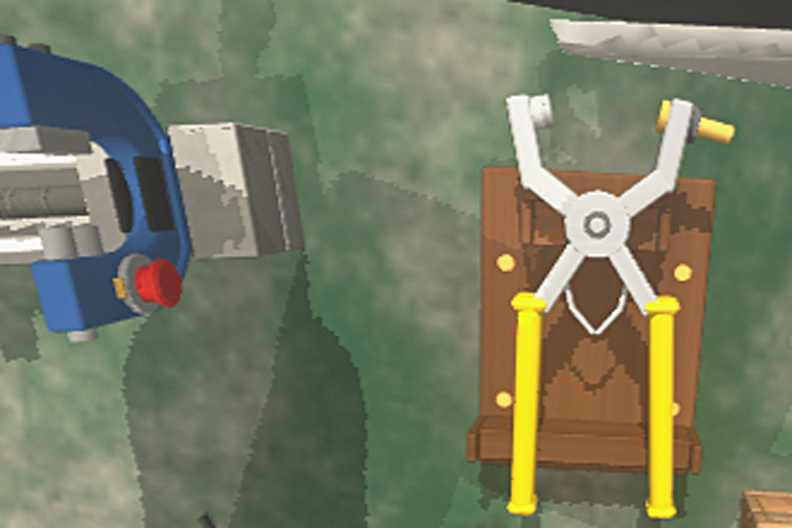

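The zoomed crop confirms the brass die on the right, the rest aligned with the pliers, and yaw about -9°. I'll descend part way and recheck.

Request:
jog_arm(
  moves=[
    {"slide":[6,0,120],"angular":[0,0,3],"fingers":0},
    {"slide":[6,0,120],"angular":[0,0,3],"fingers":0},
    {"slide":[6,0,120],"angular":[0,0,3],"fingers":0},
    {"slide":[6,0,120],"angular":[0,0,3],"fingers":0},
  ],
)

```text
clock: 2.97
tcp_pos: [0.5385, -0.1833, 0.0969]
orientation: [-0.002, 0.997, -0.079, -0.006]
wrist_force: [-2.0, 0.1, -0.8]
finger_gap: 0.0852
grip_force: 0.0
```

```bash
python3 m.py w2.png pliers_grip:.042 pliers:.042 pliers_jaws:.042 rest_mid:.042 seal:.09
python3 - <<'E'
from fit import *
p=shot('wrist')
for x in handles(p,.046): print(x)
E
```

```text
3.0167 [ 0.54   -0.184   0.1005] yaw -9.048915650534509 cam [ 0.6147 -0.1953  0.2282]
pliers [274.6 130.9] 0.55 [ 0.6022 -0.1872  0.042 ]
rest_mid [271.4 225.5] 0.77 [ 0.5447 -0.1754  0.042 ]
(array([ 0.5309, -0.148 ]), np.float64(-9.82715657690624), np.float64(0.10071655073824337), np.int32(2159), np.float64(0.0140659433327463))
(array([ 0.5231, -0.2052]), np.float64(-5.5139214333339455), np.float64(0.10085873830049351), np.int32(2038), np.float64(0.013489415591050885))
```

View pics/w2.png

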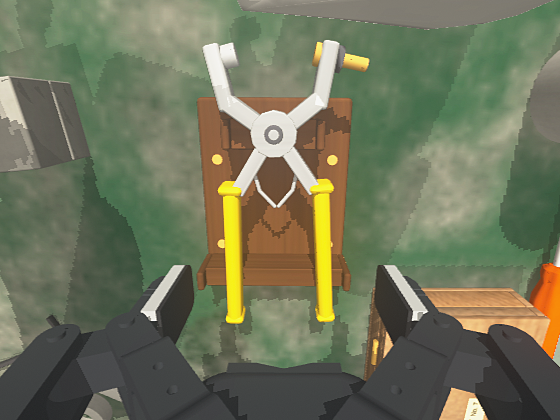

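Here the hinge is at (274,134) and the handles at about (233,250) and (323,250), so the pliers need a shift of about 5 mm and 1° from here. Descending.

Request:
jog_arm(
  moves=[
    {"slide":[5,-5,20],"angular":[0,0,-1],"fingers":0},
    {"slide":[5,-5,45],"angular":[0,0,-1],"fingers":0},
    {"slide":[5,-5,66],"angular":[0,0,-1],"fingers":0},
    {"slide":[5,-5,66],"angular":[0,0,-1],"fingers":0},
    {"slide":[5,-5,66],"angular":[0,0,-1],"fingers":0},
  ],
)

```text
clock: 3.73
tcp_pos: [0.5489, -0.1806, 0.0384]
orientation: [-0.0, 0.998, -0.07, -0.0]
wrist_force: [0.2, -0.1, 0.5]
finger_gap: 0.0855
grip_force: 0.0
```

```bash
python3 m.py w3.png pliers:.042 pliers_jaws:.042
python3 - <<'E'
from h import *
s=get_state(); print(s['wrist_force'],s['finger_gap'])
E
```

```text
3.7833 [ 0.5499 -0.1811  0.0394] yaw -7.979907776155469 cam [ 0.6241 -0.1905  0.1705]
pliers [282. 167.] 0.68 [ 0.6019 -0.1866  0.042 ]
[-0.16687902  0.28707424  0.18787122] 0.08538895880637966
```

View pics/w3.png

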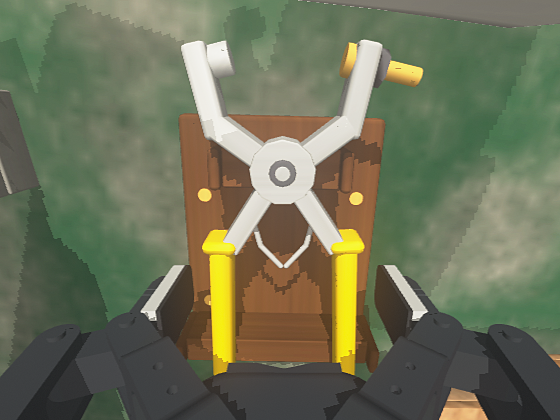

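Request:
jog_arm(
  squeeze=20,
  moves=[
    {"slide":[-3,1,7],"angular":[0,0,0],"fingers":0},
    {"slide":[-3,1,7],"angular":[0,0,0],"fingers":0.1},
    {"slide":[-3,1,7],"angular":[0,0,0],"fingers":0.2},
    {"slide":[-3,1,7],"angular":[0,0,0],"fingers":0.2},
    {"slide":[-3,1,7],"angular":[0,0,0],"fingers":0.2},
    {"slide":[-3,1,7],"angular":[0,0,0],"fingers":0.2},
  ],
)

```text
clock: 4.38
tcp_pos: [0.546, -0.1812, 0.0311]
orientation: [-0.0, 0.998, -0.07, 0.0]
wrist_force: [-0.0, 1.7, -0.2]
finger_gap: 0.0684
grip_force: 0.4
```

Request:
jog_arm(
  moves=[
    {"slide":[0,0,0],"angular":[0,0,0],"fingers":0.23},
    {"slide":[0,0,0],"angular":[0,0,0],"fingers":0.25},
    {"slide":[0,0,0],"angular":[0,0,0],"fingers":0.25},
    {"slide":[0,0,0],"angular":[0,0,0],"fingers":0.25},
  ],
)

```text
clock: 4.72
tcp_pos: [0.5461, -0.1815, 0.0317]
orientation: [0.0, 0.998, -0.07, 0.0]
wrist_force: [-1.8, 1.2, 6.0]
finger_gap: 0.0643
grip_force: 7.3
```

Request:
jog_arm(
  moves=[
    {"slide":[0,0,0],"angular":[0,0,0],"fingers":0.27},
    {"slide":[0,0,0],"angular":[0,0,0],"fingers":0.27},
    {"slide":[0,0,0],"angular":[0,0,0],"fingers":0.27},
    {"slide":[0,0,-10],"angular":[0,0,0],"fingers":0.27},
    {"slide":[0,0,-30],"angular":[0,0,0],"fingers":0.27},
    {"slide":[0,0,-59],"angular":[0,0,0],"fingers":0.27},
    {"slide":[0,0,-59],"angular":[0,0,0],"fingers":0.27},
    {"slide":[0,0,-59],"angular":[0,0,0],"fingers":0.27},
  ],
)

```text
clock: 5.38
tcp_pos: [0.5476, -0.1822, 0.0921]
orientation: [0.001, 0.998, -0.07, 0.002]
wrist_force: [-0.5, -0.0, -2.5]
finger_gap: 0.0622
grip_force: 6.1
```

```bash
python3 m.py w4.png pliers:.1 pliers_grip:.1 pliers_jaws:.1 seal:.09 rest_mid:.042
python3 - <<'E'
from h import *
p=shot('side');save(p,'s4.png');a=p['color'][180:390,120:400,::-1]
b=cv2.imread('pics/w4.png')
cv2.imwrite('pics/c4.png',np.hstack([cv2.resize(b,(400,300)),cv2.resize(a,(400,300))]))
E
```

```text
5.4333 [ 0.5465 -0.1816  0.0906] yaw -7.989668400336399 cam [ 0.6222 -0.1917  0.2245]
pliers [281.3 160.7] 0.8 [ 0.6038 -0.1883  0.1   ]
rest_mid [275.8 240.8] 0.62 [ 0.5457 -0.1762  0.042 ]
```

View pics/c4.png

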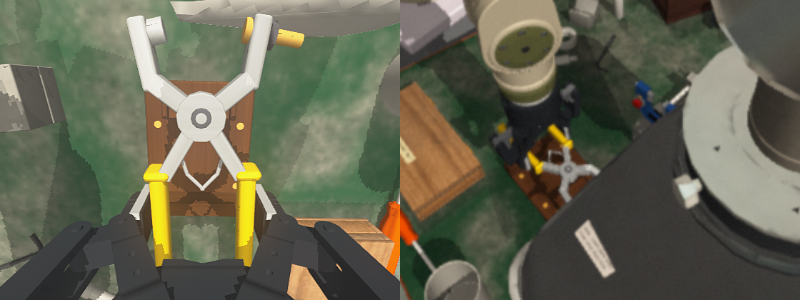

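The left half shows the pliers held square between the pads with the hinge at about (281,161); the right half shows them lifted clear of the rest. Next: back off, then go across to in front of the seal.

Request:
jog_arm(
  moves=[
    {"slide":[-40,0,0],"angular":[0,0,0],"fingers":0.27},
    {"slide":[-75,-10,0],"angular":[0,0,-1],"fingers":0.27},
    {"slide":[-105,-35,0],"angular":[0,0,-2],"fingers":0.27},
    {"slide":[-125,-70,0],"angular":[0,0,-3],"fingers":0.27},
    {"slide":[-129,-105,0],"angular":[0,0,-4],"fingers":0.27},
    {"slide":[-129,-135,0],"angular":[0,0,-5],"fingers":0.27},
    {"slide":[-129,-149,0],"angular":[0,0,-5.5],"fingers":0.27},
    {"slide":[-129,-149,0],"angular":[0,0,-5.5],"fingers":0.27},
    {"slide":[-129,-149,0],"angular":[0,0,-5.5],"fingers":0.27},
  ],
)

```text
clock: 6.48
tcp_pos: [0.4388, -0.0153, 0.0898]
orientation: [0.0, 1.0, -0.021, -0.0]
wrist_force: [0.0, -0.0, -1.0]
finger_gap: 0.0626
grip_force: 5.6
```

```bash
python3 m.py w5.png pliers:.101 pliers_jaws:.101 seal:.09 snap_gauge:0 toolmakers_vice:0
python3 - <<'E'
from h import *
np.set_printoptions(precision=4,suppress=True)
P=[]
for n in('top','wrist'): P.append(shot(n))
for t in('pliers','pliers_jaws','seal'):
    l=[(p,tip_of(t,p)) for p in P]; l=[(p,r[0]['point']) for p,r in l if r]
    print(t,[np.round(x[1],1) for x in l]); 
    if len(l)==2: print(tri(l))
a=P[0]['color'][110:260,230:430,::-1]
cv2.imwrite('pics/c5.png',np.vstack([cv2.resize(cv2.imread('pics/w5.png')[:220],(740,291)),cv2.resize(a,(400,300)).copy() if 0 else cv2.copyMakeBorder(cv2.resize(a,(400,300)),0,0,0,340,cv2.BORDER_CONSTANT)]))
E
```

```text
6.5333 [ 0.439  -0.016   0.0898] yaw -2.4533519488886704 cam [ 0.5146 -0.0176  0.2219]
pliers [280.3 160.8] 0.89 [ 0.496  -0.0156  0.101 ]
seal [332.5 278.5] 0.19 [ 0.4373 -0.0376  0.09  ]
snap_gauge [332.2 276.8] 0.66 [ 0.3861 -0.051   0.    ]
pliers [array([319.6, 216. ]), array([281.1, 161.5])]
[ 0.497  -0.017   0.1076]
pliers_jaws [array([319.7, 197.6])]
seal [array([320. , 171.9]), array([280.4, 157. ])]
[ 0.5369 -0.0093  0.3521]
```

View pics/c5.png

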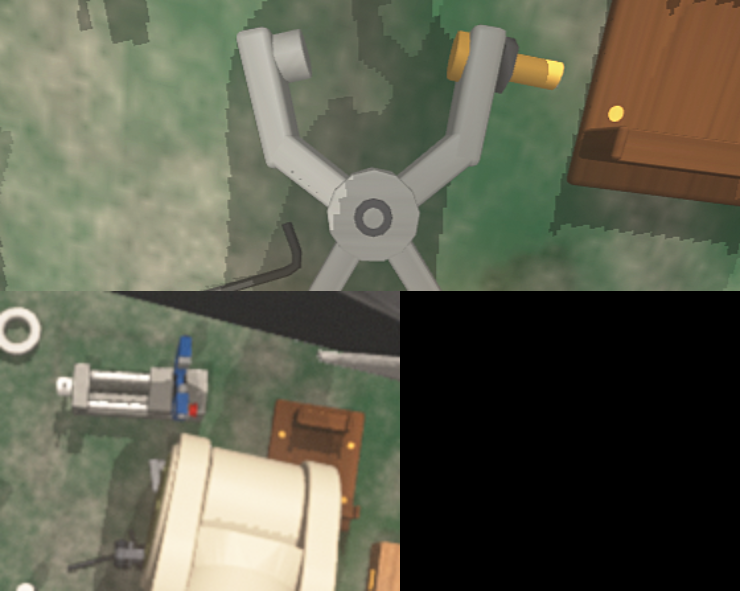

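Run:
```python
from h import *
np.set_printoptions(precision=4,suppress=True)
L=[]
for n,box in (('top',(300,340,140,190)),('side',(270,310,230,275))):
    p=shot(n); im=cv2.imread(f'pics/{n}0.png'); hsv=cv2.cvtColor(im,cv2.COLOR_BGR2HSV)
    x0,x1,y0,y1=box
    m=cv2.inRange(hsv,(0,140,80),(8,255,255))|cv2.inRange(hsv,(170,140,80),(180,255,255))
    c=np.argwhere(m[y0:y1,x0:x1]).mean(0)[::-1]+[x0,y0]; L.append((p,c)); print(n,c,atz(p,c,.09))
    if n=='top':
        b=cv2.inRange(hsv,(100,130,60),(125,255,255)); q=np.argwhere(b[y0-20:y1,x0:x1])[:,::-1]+[x0,y0-20]
        for lo,hi in((130,148),(148,160),(160,180)):
            k=q[(q[:,1]>=lo)&(q[:,1]<hi)]; 
            if len(k): print(lo,hi,len(k),k.mean(0),k.min(0),k.max(0),atz(p,k.mean(0),.115))
        print('near edge',atz(p,(q[:,0].mean(),q[:,1].max()),.09),atz(p,(q[:,0].mean(),q[:,1].max()),.12))
print(tri(L))
```

```text
top [326.3 169. ] [ 0.6001 -0.033   0.09  ]
130 148 47 [321.8511 137.2766] [319 133] [324 141] [ 0.6625 -0.0218  0.115 ]
148 160 21 [319.7143 152.1429] [318 149] [321 155] [ 0.6307 -0.0171  0.115 ]
160 180 49 [320.2449 165.7959] [318 162] [323 170] [ 0.6016 -0.018   0.115 ]
near edge [ 0.5979 -0.0213  0.09  ] [ 0.5917 -0.0186  0.12  ]
side [285.5556 251.5926] [ 0.6015 -0.0335  0.09  ]
[ 0.6006 -0.033   0.0885]
```

Request:
jog_arm(
  moves=[
    {"slide":[10,2,5],"angular":[0,0,0.5],"fingers":0.27},
    {"slide":[25,4,11],"angular":[0,0,0.5],"fingers":0.27},
    {"slide":[25,4,11],"angular":[0,0,0.5],"fingers":0.27},
    {"slide":[25,4,11],"angular":[0,0,0.5],"fingers":0.27},
  ],
)

```text
clock: 7.62
tcp_pos: [0.4644, -0.0211, 0.0785]
orientation: [0.0, 1.0, -0.026, -0.0]
wrist_force: [0.4, -0.3, -1.7]
finger_gap: 0.0622
grip_force: 5.6
```

```bash
python3 m.py w6.png pliers:.09 pliers_jaws:.09 seal:.09
python3 - <<'E'
from h import *
p=shot('top');save(p,'t6.png');a=p['color'][130:230,260:380,::-1]
b=cv2.imread('pics/w6.png')[:180,140:420]
cv2.imwrite('pics/c6.png',np.hstack([cv2.resize(b,(466,300),interpolation=cv2.INTER_CUBIC),cv2.resize(a,(334,300),interpolation=cv2.INTER_CUBIC)]))
E
```

```text
7.6667 [ 0.4636 -0.0209  0.0785] yaw -2.991907851662881 cam [ 0.5402 -0.0243  0.2106]
pliers [281.7 156.5] 0.78 [ 0.5232 -0.0226  0.09  ]
```

View pics/c6.png

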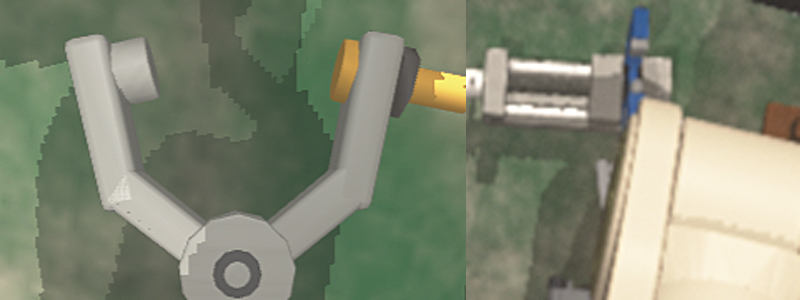

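The wrist view shows the left die face at about (233,41) and the brass die face at about (340,45); in the top view the left jaw tip peeps out at about (309,188). I'll check the jaw height and lateral aim.

Run:
```python
from h import *
np.set_printoptions(precision=4,suppress=True)
p=shot('wrist'); t=shot('top')
f=210/np.tan(np.radians(p['fovy'])/2); print('f',f)
L,Rr=np.array([233,41.]),np.array([340,45.])
for z in(.08,.085,.09,.095): print(z,(atz(p,L,z)+atz(p,Rr,z))/2, np.linalg.norm(atz(p,L,z)-atz(p,Rr,z)),'hinge',atz(p,(281.7,156.5),z+.008))
print('tip',tri([(p,(191,22)),(t,(309.3,187.6))]))
print('cap proj',proj(p,[.6,-.033,.09]),'limb edge',proj(p,[.589,-.018,.122]))
```

```text
f 312.8661703465031
0.08 [ 0.5631 -0.0263  0.08  ] 0.04033031275076491 hinge [ 0.5218 -0.0222  0.088 ]
0.085 [ 0.5622 -0.0262  0.085 ] 0.038792362305687084 hinge [ 0.5225 -0.0223  0.093 ]
0.09 [ 0.5612 -0.0261  0.09  ] 0.03725441186060927 hinge [ 0.5232 -0.0224  0.098 ]
0.095 [ 0.5603 -0.026   0.095 ] 0.035716461415531454 hinge [ 0.5239 -0.0224  0.103 ]
tip [0.5614 0.0033 0.1052]
cap proj [302.5371 -97.0104] limb edge [ 245.5355 -121.6402]
```

Request:
jog_arm(
  moves=[
    {"slide":[8,-2.5,-1.5],"angular":[0,0,0],"fingers":0.27},
    {"slide":[16,-2.5,-1.5],"angular":[0,0,0],"fingers":0.27},
    {"slide":[24,-2.5,-1.5],"angular":[0,0,0],"fingers":0.27},
    {"slide":[24,-2.5,-1.5],"angular":[0,0,0],"fingers":0.27},
    {"slide":[24,-2.5,-1.5],"angular":[0,0,0],"fingers":0.27},
  ],
)

```text
clock: 8.38
tcp_pos: [0.4887, -0.0198, 0.0804]
orientation: [0.0, 1.0, -0.026, 0.0]
wrist_force: [0.2, -0.0, -2.1]
finger_gap: 0.0624
grip_force: 5.6
```

```bash
python3 m.py w7.png pliers:.09 pliers_jaws:.09 seal:.09
python3 - <<'E'
from h import *
b=cv2.imread('pics/w7.png')[:130,150:410]
cv2.imwrite('pics/c7.png',cv2.resize(b,(780,390),interpolation=cv2.INTER_CUBIC))
h=cv2.cvtColor(b,cv2.COLOR_BGR2HSV)
for n,m in (('red',cv2.inRange(h,(0,170,60),(6,255,255))),('blue',cv2.inRange(h,(100,130,40),(125,255,255)))):
    q=np.argwhere(m)[:,::-1]+[150,0]; print(n,len(q),q.min(0) if len(q) else'',q.max(0) if len(q) else'')
p=shot('side'); 
for t in('pliers_jaws','pliers','seal'): print(t,[(r['point'],r['p']) for r in tip_of(t,p)[:1]])
print(proj(p,[.588,-.0245,.09]),proj(p,[.6,-.0245,.09]))
E
```

```text
8.4333 [ 0.488  -0.0196  0.0802] yaw -2.975164780271878 cam [ 0.5644 -0.0229  0.2126]
pliers [280.5 158.8] 0.87 [ 0.5464 -0.0207  0.09  ]
pliers_jaws [334.2 336.6] 0.61 [ 0.4615 -0.0413  0.09  ]
red 611 [295   0] [321  28]
blue 536 [239   0] [284  41]
pliers_jaws [([282.9, 246.1], 0.9)]
pliers [([267.4, 235.7], 0.61)]
seal [([290.7, 251.5], 0.57)]
[283.43544412 245.75929725] [287.6098403  248.59945504]
```

Run:
```python
from h import *
np.set_printoptions(precision=4,suppress=True)
p=shot('wrist')
print('cap face right',atz(p,(321,14),.09),'left red',atz(p,(295,14),.09),'near row',atz(p,(308,28),.0985),atz(p,(308,28),.09))
print('blue L',atz(p,(239,20),.122),atz(p,(239,20),.095),'R',atz(p,(284,20),.122),'near',atz(p,(262,41),.122),atz(p,(262,41),.09))
print('dies',atz(p,(233,41),.09),atz(p,(340,45),.09))
```

```text
cap face right [ 0.5942 -0.0373  0.09  ] left red [ 0.5947 -0.0284  0.09  ] near row [ 0.5883 -0.032   0.0985] [ 0.5902 -0.0327  0.09  ]
blue L [ 0.5859 -0.0126  0.122 ] [ 0.5926 -0.0096  0.095 ] R [ 0.5853 -0.0241  0.122 ] near [ 0.5808 -0.0181  0.122 ] [ 0.587  -0.0164  0.09  ]
dies [ 0.5875 -0.0063  0.09  ] [ 0.5842 -0.0438  0.09  ]
```

View pics/c7.png

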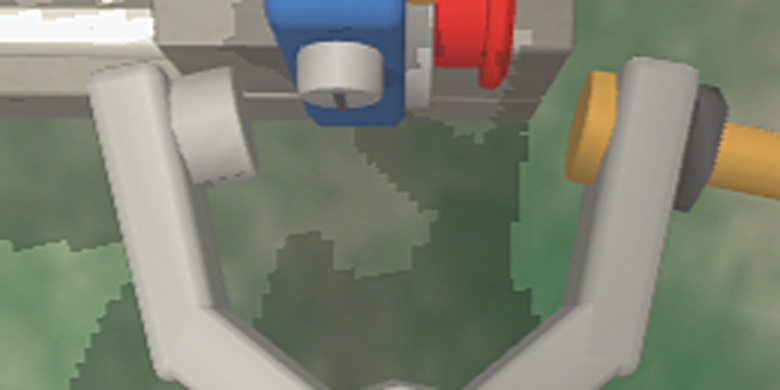

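Everything agrees: the jaws are just in front of the limb and centred (dies at columns 206 and 590 of the crop, with the limb and cap between 270 and 515). I'll go forward about 13 mm.

Request:
jog_arm(
  moves=[
    {"slide":[6,0,0],"angular":[0,0,0],"fingers":0.27},
    {"slide":[13,-0.5,0],"angular":[0,0,0],"fingers":0.27},
    {"slide":[13,-0.5,0],"angular":[0,0,0],"fingers":0.27},
    {"slide":[13,-0.5,0],"angular":[0,0,0],"fingers":0.27},
    {"slide":[13,-0.5,0],"angular":[0,0,0],"fingers":0.27},
    {"slide":[13,-0.5,0],"angular":[0,0,0],"fingers":0.27},
  ],
)

```text
clock: 9.33
tcp_pos: [0.5007, -0.0198, 0.0803]
orientation: [0.0, 1.0, -0.026, -0.0]
wrist_force: [-0.2, -0.3, -1.6]
finger_gap: 0.0627
grip_force: 5.6
```

```bash
cat > r.py <<'E'
from h import *
b=shot('wrist'); h=cv2.cvtColor(b['color'],cv2.COLOR_RGB2HSV)[:150]
for n,lo,hi in (('red',(0,170,60),(6,255,255)),('blue',(100,130,40),(125,255,255)),('brass',(14,120,90),(24,255,255))):
    q=np.argwhere(cv2.inRange(h,lo,hi))[:,::-1]; q=q[(q[:,0]>200)&(q[:,0]<400)]; print(n,len(q),np.percentile(q,[1,99],axis=0).round() if len(q) else '')
p=shot('side')
for t in('pliers_jaws','seal'): print(t,[(np.round(r['point'],1),r['p']) for r in tip_of(t,p)[:1]])
print(proj(p,[.598,-.025,.09])); s=get_state(); print(s['tcp_pos'],s['wrist_force'],s['ft_torque'],s['finger_gap'],s['grip_force'])
E
python3 r.py
```

```text
red 967 [[297.  14.]
 [322.  61.]]
blue 2782 [[242.   0.]
 [286.  63.]]
brass 892 [[288.  20.]
 [399.  62.]]
pliers_jaws [(array([217.3, 233.3]), 0.72)]
seal [(array([287.9, 249.1]), 0.87)]
[286.76861881 248.26942753]
[ 0.50072872 -0.01981974  0.08043434] [ 0.69268646 -0.38798411 -2.1268936 ] [-0.00435055  0.00318497  0.03646534] 0.06210944600799781 5.618451163172722
```

Request:
jog_arm(
  squeeze=20,
  moves=[
    {"slide":[0,0,0],"angular":[0,0,0],"fingers":0.29},
    {"slide":[0,0,0],"angular":[0,0,0],"fingers":0.31},
    {"slide":[0,0,0],"angular":[0,0,0],"fingers":0.33},
    {"slide":[0,0,0],"angular":[0,0,0],"fingers":0.35},
    {"slide":[0,0,0],"angular":[0,0,0],"fingers":0.37},
    {"slide":[0,0,0],"angular":[0,0,0],"fingers":0.37},
    {"slide":[0,0,0],"angular":[0,0,0],"fingers":0.37},
  ],
)

```text
clock: 10.12
tcp_pos: [0.5009, -0.0199, 0.0805]
orientation: [0.0, 1.0, -0.026, -0.0]
wrist_force: [-0.1, -0.3, -1.1]
finger_gap: 0.0538
grip_force: 8.1
```

Request:
jog_arm(
  moves=[
    {"slide":[0,0,0],"angular":[0,0,0],"fingers":0.38},
    {"slide":[0,0,0],"angular":[0,0,0],"fingers":0.39},
    {"slide":[0,0,0],"angular":[0,0,0],"fingers":0.39},
    {"slide":[0,0,0],"angular":[0,0,0],"fingers":0.39},
  ],
)

```text
clock: 10.45
tcp_pos: [0.5009, -0.0199, 0.0805]
orientation: [0.0, 1.0, -0.026, -0.0]
wrist_force: [-0.1, -0.2, -1.6]
finger_gap: 0.0524
grip_force: 8.2
```

```bash
python3 r.py
```

```text
red 932 [[297.  15.]
 [321.  61.]]
blue 2787 [[242.   0.]
 [286.  63.]]
brass 1121 [[288.  11.]
 [399.  45.]]
pliers_jaws [(array([291.5, 251.2]), 0.8)]
seal [(array([286.7, 252. ]), 0.8)]
[286.76861881 248.26942753]
[ 0.50090608 -0.01984908  0.08046717] [-0.61555342 -0.73024564 -1.68878086] [ 0.03809712 -0.00112766 -0.07632164] 0.05264395835289972 8.160754053387791
```

Request:
jog_arm(
  moves=[
    {"slide":[0,0,0],"angular":[0,0,0],"fingers":0.4},
    {"slide":[0,0,0],"angular":[0,0,0],"fingers":0.41},
    {"slide":[0,0,0],"angular":[0,0,0],"fingers":0.41},
    {"slide":[0,0,0],"angular":[0,0,0],"fingers":0.41},
  ],
)

```text
clock: 10.98
tcp_pos: [0.5009, -0.0199, 0.0804]
orientation: [0.0, 1.0, -0.026, 0.0]
wrist_force: [-0.5, -0.7, -2.0]
finger_gap: 0.0508
grip_force: 8.3
```

Request:
jog_arm(
  moves=[
    {"slide":[0,0,0],"angular":[0,0,0],"fingers":0.42},
    {"slide":[0,0,0],"angular":[0,0,0],"fingers":0.43},
    {"slide":[0,0,0],"angular":[0,0,0],"fingers":0.43},
    {"slide":[0,0,0],"angular":[0,0,0],"fingers":0.43},
  ],
)

```text
clock: 11.32
tcp_pos: [0.5009, -0.0198, 0.0804]
orientation: [0.0, 1.0, -0.026, -0.0]
wrist_force: [-0.2, 0.1, -1.8]
finger_gap: 0.0493
grip_force: 8.3
```

Request:
jog_arm(
  moves=[
    {"slide":[0,0,0],"angular":[0,0,0],"fingers":0.44},
    {"slide":[0,0,0],"angular":[0,0,0],"fingers":0.45},
    {"slide":[0,0,0],"angular":[0,0,0],"fingers":0.45},
    {"slide":[0,0,0],"angular":[0,0,0],"fingers":0.45},
  ],
)

```text
clock: 11.65
tcp_pos: [0.5009, -0.0199, 0.0805]
orientation: [0.0, 1.0, -0.026, 0.0]
wrist_force: [-0.2, -0.8, -1.9]
finger_gap: 0.047
grip_force: 8.4
```

Request:
jog_arm(
  moves=[
    {"slide":[0,0,0],"angular":[0,0,0],"fingers":0.46},
    {"slide":[0,0,0],"angular":[0,0,0],"fingers":0.46},
    {"slide":[0,0,0],"angular":[0,0,0],"fingers":0.46},
  ],
)

```text
clock: 11.9
tcp_pos: [0.5009, -0.0199, 0.0804]
orientation: [0.0, 1.0, -0.026, 0.0]
wrist_force: [-0.1, -0.6, -2.4]
finger_gap: 0.0462
grip_force: 8.5
```

Request:
jog_arm(
  moves=[
    {"slide":[0,0,0],"angular":[0,0,0],"fingers":0.47},
    {"slide":[0,0,0],"angular":[0,0,0],"fingers":0.47},
    {"slide":[0,0,0],"angular":[0,0,0],"fingers":0.47},
  ],
)

```text
clock: 12.15
tcp_pos: [0.5009, -0.0199, 0.0805]
orientation: [0.0, 1.0, -0.026, 0.0]
wrist_force: [1.0, -0.4, -1.1]
finger_gap: 0.0455
grip_force: 8.5
```

Request:
jog_arm(
  moves=[
    {"slide":[0,0,0],"angular":[0,0,0],"fingers":0.48},
    {"slide":[0,0,0],"angular":[0,0,0],"fingers":0.48},
    {"slide":[0,0,0],"angular":[0,0,0],"fingers":0.48},
  ],
)

```text
clock: 12.4
tcp_pos: [0.5008, -0.0198, 0.0804]
orientation: [-0.0, 1.0, -0.026, -0.0]
wrist_force: [-0.0, 1.0, -1.1]
finger_gap: 0.0444
grip_force: 8.8
```

```bash
python3 r.py
```

```text
red 910 [[297.  15.]
 [322.  59.]]
blue 2732 [[242.   0.]
 [286.  60.]]
brass 1260 [[288.   1.]
 [399.  43.]]
pliers_jaws []
seal [(array([287.2, 249.6]), 0.78)]
[286.76861881 248.26942753]
[ 0.50084243 -0.01980229  0.08043299] [-0.10317487  1.32222423 -2.30483379] [0.09273359 0.0706751  0.04952261] 0.044426139498401976 8.836213289760053
```

```bash
cat > q.py <<'E'
from h import *
b=shot('wrist'); h=cv2.cvtColor(b['color'],cv2.COLOR_RGB2HSV)[:150]
m=cv2.inRange(h,(14,110,80),(26,255,255))
for r in range(0,80,4): print(r,''.join('R' if cv2.inRange(h[r:r+1,c:c+1],(0,170,60),(6,255,255))[0,0] else 'Y' if m[r,c] else 'B' if cv2.inRange(h[r:r+1,c:c+1],(100,130,40),(125,255,255))[0,0] else 'g' if h[r,c,1]<40 else '.' for c in range(200,400,2)))
print([(np.round(r['point'],1),r['p']) for t in('pliers','pliers_jaws') for r in tip_of(t,b)[:1]])
E
python3 q.py
```

```text
0 gggggggggggggggggggggBBBBBBBBBBBBBBBBBBBBBBBggggggggggggggggg.YYY.gggggggggggggggggg................
4 gggggggggggggggggggggBBBBBBBBBBBBBBBBBBBBBBBgggggggggggggggg.YYYYYggggggggggggggggggg...............
8 gggggggggggggggggggggBBBBBBBBBBBBBBBBBBBBBBBggggggggggggggggYYYYYYggggggggggggggggggg...........gggg
12 gggggggggggggggggggggBBBBBBBBBBBBBBBBBBBBBBBggggggggggggggggYYYYYY.gggggggggggggggggYYYYYYYYYYYYYYYY
16 gggggggggggggggggggggBBBBBBBBBBBBBBBBBBBBBBBgggggggggggg.RRR.YYYYY.gggggggggggggggggYYYYYYYYYYYYYYYY
20 gggggggggggggggggggggBBBBBBBBBBBBBBBBBBBBBBBYYYYY.......RRRRR.YYYYggggggggggggggggggYYYYYYYYYYYYYYYY
24 gggggggggggggggggggggBBBBBBBBBBBBBBBBBBBBBBBYYYYY.RRRRRRRRRRRRYYYYggggggggggggggggggYYYYYYYYYYYYYYYY
28 gggggggggggggggggggggBBBBBBBBBBBBBBBBBBBBBBBYYYYY.RRRRRRRRRRRRYYY.ggggggggggggggggg.YYYYYYYYYYYYYYYY
32 gggggggggggggggggggggBBBBBBBBBBBBBBBBBBBBBBBYYYYY.RRRRRRRRRRRRYYYgggggggggggggggggg.................
36 ggggggggggggggggggggg.BBBBBBBBBBBBBBBBBBBBBBYYYYY.RRRRRRRRRRRRYYYggggggggggggggggg..................
40 ggggggggggggggggggggg.BBBBBBBBBBBBBBBBBBBBBBYYYYY.RRRRRRRRRR
[... 308 characters left out ...]
.RRRR.gggggggggggggggg......................
56 ggggggggggggggggggggggBBBBBBBBBBBBBBBBBBBBBBgggg..RRR....RR.Rggggggggggggggggg......................
60 gggggggggggggggggggggg..BBBBBBBBBBBBBBBBBB.Bgggg..........R..ggggggggggggggggg.....................g
64 ...gggggggggggggggg....g....gggggggggg.B....gggg...............ggggggggggggggg....................g.
68 ....ggggggggggggggg.......gggggggggggggg....gggg...............ggggggggggggggg......................
72 ....ggggggggggggggg.g.....gggggggggggggg...ggggg...............ggggggggggggggg.....................g
76 ....ggggggggggggggg...gg.ggggggggggggggg.......gg..............ggggggggggggggg....................gg
[(array([280.9, 143.9]), 0.91)]
```

The die sits about 6.5 mm ahead of the cap centre, as the pliers advance when the handles arc inwards. I'll ease open slightly and back up 8 mm.

Request:
jog_arm(
  moves=[
    {"slide":[0,0,0],"angular":[0,0,0],"fingers":0.45},
    {"slide":[0,0,0],"angular":[0,0,0],"fingers":0.45},
    {"slide":[-4,-0.5,0],"angular":[0,0,0],"fingers":0.45},
    {"slide":[-8,-0.5,0],"angular":[0,0,0],"fingers":0.45},
    {"slide":[-8,-0.5,0],"angular":[0,0,0],"fingers":0.46},
    {"slide":[-8,-0.5,0],"angular":[0,0,0],"fingers":0.47},
    {"slide":[-8,-0.5,0],"angular":[0,0,0],"fingers":0.47},
    {"slide":[-8,-0.5,0],"angular":[0,0,0],"fingers":0.47},
  ],
)

```text
clock: 13.42
tcp_pos: [0.4931, -0.019, 0.0805]
orientation: [0.0, 1.0, -0.026, 0.0]
wrist_force: [-0.2, 0.5, -1.6]
finger_gap: 0.0456
grip_force: 8.5
```

```bash
python3 q.py
```

```text
0 ggggggggggggggggggggg.BBBBBBBBBBBBBBBBBBBBBBBYYYY..RRRRRRRRRRR.ggggggggggggggggggggg................
4 ggggggggggggggggggggg.BBBBBBBBBBBBBBBBBBBBBBBYYYY.RRRRRRRRRRRRRYYY.gggggggggggggggggg...............
8 ggggggggggggggggggggg.BBBBBBBBBBBBBBBBBBBBBBBYYYY.RRRRRRRRRRRRRYYYYgggggggggggggggggg...............
12 ggggggggggggggggggggggBBBBBBBBBBBBBBBBBBBBBBBYYYY.RRRRRRRRRRRR.YYYYggggggggggggggggggYYYYYYYYYYYYYYY
16 ggggggggggggggggggggggBBBBBBBBBBBBBBBBBBBBBB.YYYYRRRRRRRRRRRRR.YYYYggggggggggggggggggYYYYYYYYYYYYYYY
20 ggggggggggggggggggggggBBBBBBBBBBBBBBBBBBBBBB.ggggRRRRRRRRRRRRRYYYYYggggggggggggggggggYYYYYYYYYYYYYYY
24 ggggggggggggggggggggggBBBBBBBBBBBBBBBBBBBBBB.ggggRRRRRRRRRRRRRYYYY.ggggggggggggggggggYYYYYYYYYYYYYYY
28 ggggggggggggggggggggggg................B.B...ggggRRRRRRRR.RRR.YYYYgggggggggggggggggg.YYYYYYYYYYYYYYY
32 gggggggggggggggggggggggg....B..ggggg........gggggR.RRRRRR.RRR.YYYYggggggggggggggggggYYYYYYYYYYYYYYYY
36 ggggggggggggggggggggggggg.BggggggggggggggB..ggggg.........RR.YYYY.ggggggggggggggggg.................
40 gggggggggggggggggggggggggg.gggggggggggggg...gggggggggggg...R
[... 339 characters left out ...]
.............
56 ...ggggggggggggggg.....................g........................ggggggggggggggg...................g.
60 ...ggggggggggggggg...gg.....gg.gggggg.gg........................ggggggggggggggg.....................
64 ...gggggggggggggggg.........ggggggggg.ggg........g..............ggggggggggggggg...................gg
68 ....ggggggggggggggg..........ggggggggggggg......................gggggggggggggg......................
72 ....ggggggggggggggg..............ggggg.g.gg.....................gggggggggggggg......................
76 ....ggggggggggggggg...g....g....gggg.......g....................gggggggggggggg......................
[(array([283.4, 145.6]), 0.88), (array([335.2, 340.2]), 0.44)]
```

Request:
jog_arm(
  moves=[
    {"slide":[0,0,0],"angular":[0,0,0],"fingers":0.48},
    {"slide":[0,0,0],"angular":[0,0,0],"fingers":0.48},
    {"slide":[0,0,0],"angular":[0,0,0],"fingers":0.49},
    {"slide":[0,0,0],"angular":[0,0,0],"fingers":0.49},
    {"slide":[0,0,0],"angular":[0,0,0],"fingers":0.49},
  ],
)

```text
clock: 13.98
tcp_pos: [0.4928, -0.0189, 0.0804]
orientation: [-0.0, 1.0, -0.026, -0.0]
wrist_force: [-0.6, 0.4, -1.2]
finger_gap: 0.0438
grip_force: 9.2
```

Request:
jog_arm(
  moves=[
    {"slide":[0,0,0],"angular":[0,0,0],"fingers":0.5},
    {"slide":[0,0,0],"angular":[0,0,0],"fingers":0.5},
    {"slide":[0,0,0],"angular":[0,0,0],"fingers":0.5},
  ],
)

```text
clock: 14.23
tcp_pos: [0.4928, -0.0188, 0.0804]
orientation: [-0.0, 1.0, -0.026, -0.0]
wrist_force: [-1.0, 1.6, -2.0]
finger_gap: 0.0426
grip_force: 10.0
```

Request:
jog_arm(
  moves=[
    {"slide":[0,-0.5,0],"angular":[0,0,0],"fingers":0.505},
    {"slide":[0,-0.5,0],"angular":[0,0,0],"fingers":0.51},
    {"slide":[0,-0.5,0],"angular":[0,0,0],"fingers":0.51},
    {"slide":[0,-0.5,0],"angular":[0,0,0],"fingers":0.51},
  ],
)

```text
clock: 14.57
tcp_pos: [0.4927, -0.0184, 0.0804]
orientation: [0.0, 1.0, -0.026, -0.0]
wrist_force: [-1.9, -0.2, -1.1]
finger_gap: 0.0421
grip_force: 13.0
```

Request:
jog_arm(
  moves=[
    {"slide":[0,0,0],"angular":[0,0,0],"fingers":0.515},
    {"slide":[0,0,0],"angular":[0,0,0],"fingers":0.52},
    {"slide":[0,0,0],"angular":[0,0,0],"fingers":0.52},
    {"slide":[0,0,0],"angular":[0,0,0],"fingers":0.52},
  ],
)

```text
clock: 14.9
tcp_pos: [0.4925, -0.0183, 0.0803]
orientation: [-0.0, 1.0, -0.026, -0.0]
wrist_force: [-3.8, 1.3, -1.6]
finger_gap: 0.0417
grip_force: 14.7
```

Request:
jog_arm(
  moves=[
    {"slide":[0,0,0],"angular":[0,0,0],"fingers":0.525},
    {"slide":[0,0,0],"angular":[0,0,0],"fingers":0.525},
    {"slide":[0,0,0],"angular":[0,0,0],"fingers":0.53},
    {"slide":[0,0,0],"angular":[0,0,0],"fingers":0.53},
  ],
)

```text
clock: 15.23
tcp_pos: [0.4924, -0.0182, 0.0802]
orientation: [-0.0, 1.0, -0.026, -0.001]
wrist_force: [-4.3, 1.0, -1.6]
finger_gap: 0.0401
grip_force: 14.5
```

```bash
python3 q.py | sed -n '1,12p;21p'
```

```text
0 gggggggggggggggggggggggBBBBBBBBBBBBBBBBBBBBBBBYYYYY.RRRRRRR.YYYggggggggggggggggggg............gggggg
4 gggggggggggggggggggggggBBBBBBBBBBBBBBBBBBBBBBBYYYYY.RRRRRRR.YYY.ggggggggggggggggggYYYYYYYYYYYYYYYYYY
8 gggggggggggggggggggggggBBBBBBBBBBBBBBBBBBBBBBBYYYYY.RRRRRRRYYYYYggggggggggggggggggYYYYYYYYYYYYYYYYYY
12 gggggggggggggggggggggggBBBBBBBBBBBBBBBBBBBBBBBYYYYYRRR.RRRRYYYYYggggggggggggggggggYYYYYYYYYYYYYYYYYY
16 gggggggggggggggggggggggBBBBBBBBBBBBBBBBBBBBBBBgggg.RRRRRRR.YYYY.ggggggggggggggggggYYYYYYYYYYYYYYYYYY
20 ggggggggggggggggggggggg.BBBBBBBBBBBBBBBBBBBBBBgggg.RRRRRRR.YYYY.ggggggggggggggggg.YYYYYYYYYYYYYYYYYY
24 ggggggggggggggggggggggggB.....................gggg.RRRRRR..YYYYggggggggggggggggggYYYYYY.............
28 gggggggggggggggggggggggggB......gggggg.......Bgggg..RRRRRR.YYYYggggggggggggggggg....................
32 gggggggggggggggggggggggggg..gggggggggggggg....ggggRRRRRRRRYYYY.ggggggggggggggggg....................
36 gggggggggggggggggggggggggggBgggggggggggggg...gggggggg.R...gggggggggggggggggg........................
40 ggggggggggggggggggggggggggg.gggggggggggggg...ggggggggg..gggggggggggggggggggg........................
44 gggggggggggggggggggggggggggggggggggggggggg...ggggggggggggggggggggggggggggggg........................
[(array([283. , 145.3]), 0.67)]
```

Request:
jog_arm(
  moves=[
    {"slide":[0,0,0],"angular":[0,0,0],"fingers":0.535},
    {"slide":[0,0,0],"angular":[0,0,0],"fingers":0.535},
    {"slide":[0,0,0],"angular":[0,0,0],"fingers":0.535},
  ],
)

```text
clock: 15.63
tcp_pos: [0.4927, -0.0182, 0.0803]
orientation: [-0.0, 1.0, -0.026, -0.0]
wrist_force: [-4.9, 2.3, -2.1]
finger_gap: 0.0402
grip_force: 15.8
```

Request:
jog_arm(
  moves=[
    {"slide":[0,0,0],"angular":[0,0,0],"fingers":0.54},
    {"slide":[0,0,0],"angular":[0,0,0],"fingers":0.54},
    {"slide":[0,0,0],"angular":[0,0,0],"fingers":0.54},
  ],
)

```text
clock: 15.88
tcp_pos: [0.4943, -0.0185, 0.0809]
orientation: [0.0, 1.0, -0.026, 0.001]
wrist_force: [-0.9, 1.4, -2.1]
finger_gap: 0.0395
grip_force: 9.7
```

The force dropped from 15.8 to 9.7 N, which is the click. Verifying before opening.

```bash
python3 q.py | sed -n '1,12p;21p'; python3 r.py | tail -1
```

```text
0 gggggggggggggggggggggggBBBBBBBBBBBBBBBBBBBBBBBYYYY.RRRRR.YYYYggggggggggggggggggg..YYYYYYYYYYYYYYYY..
4 gggggggggggggggggggggggBBBBBBBBBBBBBBBBBBBBBBBYYYYYRRRRR.YYYYgggggggggggggggggg.YYYYYYYYYYYYYYYYYY..
8 gggggggggggggggggggggggBBBBBBBBBBBBBBBBBBBBBBBYYYY.RRRRR.YYYYYggggggggggggggggg.YYYYYYYYYYYYYYYYYY..
12 gggggggggggggggggggggggBBBBBBBBBBBBBBBBBBBBBBBYYYY.RRRRR.YYYY.gggggggggggggggggYYYYYYYYYYYYYYYYYYY..
16 gggggggggggggggggggggggBBBBBBBBBBBBBBBBBBBBBBBYYYY.RRRRR.YYYY.gggggggggggggggggYYYYYYYYYYYYYYYYYY...
20 gggggggggggggggggggggggBBBBBBBBBBBBBBBBBBBBBBBYYYYRRRRRR.YYYYggggggggggggggggggYYYYYYYYYYYYYYYYYY...
24 gggggggggggggggggggggggBBBBBBBBBBBBBBBBBBBBBBBggggRRRRRR.YYYYgggggggggggggggggg.....................
28 gggggggggggggggggggggggBBBBBBBBBBBBBBBBBBBBBBBggggRRRRRRYYYYYggggggggggggggggg......................
32 ggggggggggggggggggggggggBBBBBBBBBBBBBBBBBBBBB.ggggR.RRRRYYYY.ggggggggggggggggg......................
36 ggggggggggggggggggggggggg.......B..BBB.......ggggg..RRRRgggggggggggggggggg..........................
40 gggggggggggggggggggggggggg..gggggggggggggg...ggggg..RR..ggggggggggggggggggg.........................
44 gggggggggggggggggggggggggggBgggggggggggggg...ggggggRRR.gggggggggggggggggggg.........................
[(array([283.2, 144.7]), 0.76)]
[ 0.49387789 -0.01864284  0.08081333] [ 0.58187659  0.84337289 -1.75510206] [ 0.25531262 -0.18447871  0.12073226] 0.039540332492690115 9.003410171717405
```

Request:
jog_arm(
  moves=[
    {"slide":[0,0,0],"angular":[0,0,0],"fingers":0.545},
    {"slide":[0,0,0],"angular":[0,0,0],"fingers":0.545},
    {"slide":[0,0,0],"angular":[0,0,0],"fingers":0.545},
  ],
)

```text
clock: 16.48
tcp_pos: [0.4932, -0.0185, 0.0805]
orientation: [0.0, 1.0, -0.026, 0.0]
wrist_force: [1.0, 1.7, -1.7]
finger_gap: 0.0388
grip_force: 9.0
```

Request:
jog_arm(
  moves=[
    {"slide":[0,0,0],"angular":[0,0,0],"fingers":0.55},
    {"slide":[0,0,0],"angular":[0,0,0],"fingers":0.55},
    {"slide":[0,0,0],"angular":[0,0,0],"fingers":0.55},
  ],
)

```text
clock: 16.73
tcp_pos: [0.493, -0.0184, 0.0805]
orientation: [0.0, 1.0, -0.026, 0.0]
wrist_force: [1.1, 1.2, -1.5]
finger_gap: 0.0388
grip_force: 9.1
```

Request:
jog_arm(
  moves=[
    {"slide":[0,0,0],"angular":[0,0,0],"fingers":0.555},
    {"slide":[0,0,0],"angular":[0,0,0],"fingers":0.555},
    {"slide":[0,0,0],"angular":[0,0,0],"fingers":0.555},
  ],
)

```text
clock: 16.98
tcp_pos: [0.4929, -0.0185, 0.0804]
orientation: [0.0, 1.0, -0.026, -0.0]
wrist_force: [0.6, 1.7, -1.1]
finger_gap: 0.0382
grip_force: 9.2
```

Request:
jog_arm(
  moves=[
    {"slide":[0,0,0],"angular":[0,0,0],"fingers":0.56},
    {"slide":[0,0,0],"angular":[0,0,0],"fingers":0.56},
    {"slide":[0,0,0],"angular":[0,0,0],"fingers":0.56},
  ],
)

```text
clock: 17.23
tcp_pos: [0.4928, -0.0184, 0.0804]
orientation: [0.0, 1.0, -0.026, -0.0]
wrist_force: [1.0, 1.1, -1.8]
finger_gap: 0.0376
grip_force: 10.0
```

```bash
python3 q.py | sed -n '1,8p;21p'; python3 r.py | tail -1
```

```text
0 gggggggggggggggggggggg.BBBBBBBBBBBBBBBBBBBBBBBYYYY.RRR.YYYYgggggggggggggggggg.YYYYYYYYYYYYYYYYYYY...
4 gggggggggggggggggggggggBBBBBBBBBBBBBBBBBBBBBBBYYYY.RRR.YYYYYggggggggggggggggggYYYYYYYYYYYYYYYYYYY...
8 gggggggggggggggggggggggBBBBBBBBBBBBBBBBBBBBBBBYYYY.RRR.YYYYYggggggggggggggggggYYYYYYYYYYYYYYYYYY....
12 gggggggggggggggggggggggBBBBBBBBBBBBBBBBBBBBBBBYYYY.RRR.YYYY.ggggggggggggggggggYYYYYYYYYYYYYYYYYYg...
16 gggggggggggggggggggggggBBBBBBBBBBBBBBBBBBBBBBBggggRRRR.YYYY.ggggggggggggggggg.YYYYYYYYYYYYYYY.......
20 gggggggggggggggggggggggBBBBBBBBBBBBBBBBBBBBBBBggggRRRR.YYYY.ggggggggggggggggg.......................
24 ggggggggggggggggggggggg.BBBBBBBBBBBBBBBBBBBBB.ggggRRR.YYYYYgggggggggggggggggg.......................
28 gggggggggggggggggggggggg......................ggggRRRRYYYYYggggggggggggggggg........................
[(array([279.7, 141.8]), 0.61)]
[ 0.49279655 -0.01840896  0.08039133] [-0.04038252  2.25273356 -1.1242655 ] [0.26592778 0.01905661 0.19117951] 0.037942088223024514 10.082650752738118
```

Request:
jog_arm(
  moves=[
    {"slide":[0,0,0],"angular":[0,0,0],"fingers":0.564},
    {"slide":[0,0,0],"angular":[0,0,0],"fingers":0.564},
    {"slide":[0,0,0],"angular":[0,0,0],"fingers":0.564},
  ],
)

```text
clock: 17.83
tcp_pos: [0.4928, -0.0184, 0.0804]
orientation: [0.0, 1.0, -0.026, -0.0]
wrist_force: [-0.6, 0.5, -1.6]
finger_gap: 0.0374
grip_force: 11.7
```

Request:
jog_arm(
  moves=[
    {"slide":[0,0,0],"angular":[0,0,0],"fingers":0.567},
    {"slide":[0,0,0],"angular":[0,0,0],"fingers":0.567},
    {"slide":[0,0,0],"angular":[0,0,0],"fingers":0.567},
  ],
)

```text
clock: 18.08
tcp_pos: [0.4928, -0.0184, 0.0804]
orientation: [-0.0, 1.0, -0.026, -0.0]
wrist_force: [-0.6, 2.1, -1.0]
finger_gap: 0.0372
grip_force: 13.2
```

Now the force rises steeply on the hard stop, so the cap is home. Opening and drawing off.

Request:
jog_arm(
  moves=[
    {"slide":[0,0,0],"angular":[0,0,0],"fingers":0.5},
    {"slide":[0,0,0],"angular":[0,0,0],"fingers":0.44},
    {"slide":[0,0,0],"angular":[0,0,0],"fingers":0.38},
    {"slide":[0,0,0],"angular":[0,0,0],"fingers":0.32},
    {"slide":[0,0,0],"angular":[0,0,0],"fingers":0.28},
    {"slide":[0,0,0],"angular":[0,0,0],"fingers":0.27},
    {"slide":[0,0,0],"angular":[0,0,0],"fingers":0.27},
    {"slide":[0,0,0],"angular":[0,0,0],"fingers":0.27},
    {"slide":[0,0,0],"angular":[0,0,0],"fingers":0.27},
  ],
)

```text
clock: 18.83
tcp_pos: [0.493, -0.0184, 0.0805]
orientation: [0.0, 1.0, -0.026, 0.0]
wrist_force: [0.0, -0.7, -1.6]
finger_gap: 0.0623
grip_force: 6.2
```

```bash
python3 q.py; python3 r.py | tail -1
```

```text
0 gggggggggggggggggggggg.BBBBBBBBBBBBBBBBBBBBBBBYYYY.RRR.gggggggggggggggggg...........................
4 gggggggggggggggggggggg.BBBBBBBBBBBBBBBBBBBBBBBYYYY.RRR.gggggggggggggggggg...........................
8 gggggggggggggggggggggg.BBBBBBBBBBBBBBBBBBBBBBBYYYY.RRR.gggggggggggggggggg...........................
12 gggggggggggggggggggggg.BBBBBBBBBBBBBBBBBBBBBBBYYYY.RRR.gggggggggggggggggg...........................
16 gggggggggggggggggggggggBBBBBBBBBBBBBBBBBBBBBBB....RRRR.gggggggggggggggggg...........................
20 gggggggggggggggggggggggBBBBBBBBBBBBBBBBBBBBBB.ggggRRRR.gggggggggggggggggg.....gggggggggggg..........
24 gggggggggggggggggggggggBBBBBBBBBBBBBBBBBBBBBB.ggggRRRRggggggggggggggggggYYYYYgggggggggggggg.........
28 gggggggggggggggggggggggg..................B..gggggRRRRgggggggggggggggggYYYYYYggggggggggggggggg......
32 ggggggggggggggggggggggggg...B.ggggggggg.B....gggg.RRRRgggggggggggggggg.YYYYYYgggggggggggggggggg.....
36 gggggggggggggggggggggggggg..ggggggggggggggB..gggg.RRR.ggggggggggggggg.YYYYYYYgggggggggggggggggg.....
40 ggggggggggggggggggggggggggg.ggggggggggggggB..gggg.RR.ggggggg
[... 460 characters left out ...]
gggggggggggggg........gg....g...gg.ggggg.g...............................ggggggggggggggggggg..YYYYYY
64 ggggggggg........g..............gggggggggg..g...g......................ggggggggggggggggggg.........g
68 ggggggggg......................g.g.ggggggg......g......................gggggggggggggggggg...........
72 gggggggggg.......................ggg...................................ggggggggggggggg..............
76 gggggggggg............g........g..ggg.................................gggggggggggggggg..............
[(array([279.9, 156.6]), 0.77)]
[ 0.49298905 -0.01843213  0.08046845] [-0.51407908 -0.45451474 -0.88548042] [-0.01248103  0.01189392 -0.01859394] 0.06234792269551322 6.194779202342033
```

Request:
jog_arm(
  moves=[
    {"slide":[-15,0,0],"angular":[0,0,0],"fingers":0.27},
    {"slide":[-35,0,0],"angular":[0,0,0],"fingers":0.27},
    {"slide":[-55,0,-6],"angular":[0,0,0],"fingers":0.27},
    {"slide":[-55,20,-12],"angular":[0,0,1],"fingers":0.27},
    {"slide":[-55,55,-14],"angular":[0,0,2],"fingers":0.27},
    {"slide":[-50,90,-14],"angular":[0,0,3],"fingers":0.27},
    {"slide":[-30,120,-14],"angular":[0,0,4],"fingers":0.27},
    {"slide":[0,145,-14],"angular":[0,0,5],"fingers":0.27},
    {"slide":[30,157,-14],"angular":[0,0,5],"fingers":0.27},
    {"slide":[61,160,-14],"angular":[0,0,5],"fingers":0.27},
  ],
)

```text
clock: 20.02
tcp_pos: [0.5467, -0.1846, 0.0946]
orientation: [0.001, 0.997, -0.072, 0.0]
wrist_force: [0.4, 0.3, -2.5]
finger_gap: 0.062
grip_force: 6.2
```

Request:
jog_arm(
  moves=[
    {"slide":[0,0,0],"angular":[0,0,0],"fingers":0.27},
    {"slide":[0,0,0],"angular":[0,0,0],"fingers":0.27},
    {"slide":[0,0,0],"angular":[0,0,0],"fingers":0.27},
  ],
)

```text
clock: 20.27
tcp_pos: [0.5446, -0.1808, 0.0938]
orientation: [-0.0, 0.998, -0.069, -0.001]
wrist_force: [-0.9, 0.8, -2.0]
finger_gap: 0.0623
grip_force: 6.0
```

```bash
python3 m.py w9.png pliers:.105 rest_mid:.042; python3 -c "
from h import *
s=get_state();print(s['finger_gap'],s['grip_force'],s['wrist_force'])"
```

```text
20.3167 [ 0.5442 -0.1806  0.094 ] yaw -7.964274633949454 cam [ 0.6199 -0.1908  0.2258]
pliers [281.9 154.9] 0.69 [ 0.6035 -0.1877  0.105 ]
rest_mid [279.  234.5] 0.77 [ 0.5456 -0.1772  0.042 ]
0.06219925370085664 5.985101535916328 [-0.86600491 -0.49930163 -1.47624458]
```

Request:
jog_arm(
  moves=[
    {"slide":[2,0.5,20],"angular":[0,0,0],"fingers":0.27},
    {"slide":[2,0.5,40],"angular":[0,0,0],"fingers":0.27},
    {"slide":[2,0.5,52],"angular":[0,0,0],"fingers":0.27},
    {"slide":[2,0.5,57],"angular":[0,0,0],"fingers":0.27},
    {"slide":[2,0.5,60],"angular":[0,0,0],"fingers":0.27},
    {"slide":[2,0.5,61],"angular":[0,0,0],"fingers":0.27},
    {"slide":[2,0.5,61],"angular":[0,0,0],"fingers":0.27},
  ],
)

```text
clock: 21.0
tcp_pos: [0.5477, -0.1823, 0.0342]
orientation: [0.0, 0.998, -0.07, 0.001]
wrist_force: [0.3, -0.0, -1.6]
finger_gap: 0.0624
grip_force: 6.0
```

Request:
jog_arm(
  moves=[
    {"slide":[0,0,1],"angular":[0,0,0],"fingers":0.27},
    {"slide":[0,0,2],"angular":[0,0,0],"fingers":0.27},
    {"slide":[0,0,2],"angular":[0,0,0],"fingers":0.27},
    {"slide":[0,0,2],"angular":[0,0,0],"fingers":0.27},
  ],
)

```text
clock: 21.33
tcp_pos: [0.5481, -0.1825, 0.0323]
orientation: [0.0, 0.998, -0.07, 0.001]
wrist_force: [-0.0, 0.3, 2.3]
finger_gap: 0.062
grip_force: 6.1
```

Resting (z force is now upward). Releasing and rising.

Request:
jog_arm(
  moves=[
    {"slide":[0,0,0],"angular":[0,0,0],"fingers":0.23},
    {"slide":[0,0,0],"angular":[0,0,0],"fingers":0.18},
    {"slide":[0,0,0],"angular":[0,0,0],"fingers":0.1},
    {"slide":[0,0,0],"angular":[0,0,0],"fingers":0},
    {"slide":[0,0,0],"angular":[0,0,0],"fingers":0},
    {"slide":[0,0,0],"angular":[0,0,0],"fingers":0},
    {"slide":[0,0,0],"angular":[0,0,0],"fingers":0},
  ],
)

```text
clock: 21.92
tcp_pos: [0.5475, -0.1822, 0.0314]
orientation: [0.0, 0.998, -0.07, -0.0]
wrist_force: [0.3, 0.1, 0.4]
finger_gap: 0.0858
grip_force: 0.0
```

Request:
jog_arm(
  moves=[
    {"slide":[0,0,-10],"angular":[0,0,0],"fingers":0},
    {"slide":[0,0,-30],"angular":[0,0,0],"fingers":0},
    {"slide":[0,0,-70],"angular":[0,0,0],"fingers":0},
    {"slide":[0,0,-110],"angular":[0,0,0],"fingers":0},
    {"slide":[0,0,-150],"angular":[0,0,0],"fingers":0},
    {"slide":[0,0,-180],"angular":[0,0,0],"fingers":0},
    {"slide":[0,0,-180],"angular":[0,0,0],"fingers":0},
    {"slide":[0,0,-180],"angular":[0,0,0],"fingers":0},
  ],
)

```text
clock: 22.58
tcp_pos: [0.5488, -0.1828, 0.2147]
orientation: [0.001, 0.998, -0.07, 0.003]
wrist_force: [0.3, 0.5, -0.9]
finger_gap: 0.0855
grip_force: 0.0
```

```bash
python3 m.py w10.png pliers:.042 pliers_grip:.042 pliers_jaws:.042 rest_mid:.042 seal:.09
python3 - <<'E'
from fit import *
s=get_state(); print(s['wrist_force'],s['finger_gap'])
p=shot('wrist')
for x in handles(p,.046): print(x)
E
```

```text
22.6333 [ 0.5477 -0.1823  0.2125] yaw -7.982242553728157 cam [ 0.6232 -0.1923  0.3473]
pliers [282.7 130.8] 0.78 [ 0.6065 -0.1895  0.042 ]
rest_mid [274.8 196.6] 0.78 [ 0.5437 -0.1725  0.042 ]
seal [ 87.4 172.9] 0.97 [ 0.5981 -0.0246  0.09  ]
seal [281.6 193. ] 0.3 [ 0.5585 -0.1818  0.09  ]
[ 0.0993 -0.7998  0.1413] 0.08520557460474873
(array([ 0.5319, -0.1502]), np.float64(-9.60445251040592), np.float64(0.09927501868245323), np.int32(982), np.float64(0.01331497027229117))
(array([ 0.5242, -0.2076]), np.float64(-5.2074130471259465), np.float64(0.09839665367228437), np.int32(945), np.float64(0.01332015598422322))
```

```bash
python3 -c "
from workcell import *
print(hand_in())"
```

```text
the job is handed in; nothing more can be done
None
```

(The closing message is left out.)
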